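Rock the jammed locating block out of the tile jig and hold it

ROBOT

A 7-joint arm with a two-finger parallel gripper is mounted at the origin on the work surface. World frame = base frame: x ahead of the robot, y to its left, z up, the work surface at z = 0. Lengths are in m, angles in rad, forces in N, time in s.
With the tool pointing down it reaches from about 0.425 to 0.925 m from the base axis. Payload 6.8 kg.
Tool frame: the origin (TCP) lies at the very end of the fingers, on their centre line; the grasp point (between the pads) lies 19 mm behind it (bot.grip_point_offset is the distance from the TCP to the grasp point, in m); z points along the fingers, y is the line along which they close (so a half turn about z gives the same grasp; the last joint's range is limited). The gripper opens to 88 mm and grips with 3 to 60 N. Pads are 20 mm wide; open, the fingers measure 115 mm over their backs; the gripper's body (75 mm by 178 mm) begins 61 mm behind the grasp point.
Start: joints at [1.135, 0.477, 0.022, 1.555, -0.011, 1.109, -0.083], TCP at [0.217, -0.639, 0.223] pointing down, gripper open.
Joint ranges: [-2.96, 2.96], [-0.34, 2.1], [-1.41, 1.46], [0.24, 2.44], [-1.37, 4.51], [0.17, 1.92], [-2.96, 2.96]. Speed limits (rad/s): [2.39, 2.39, 3.14, 3.14, 3.14, 3.14, 3.14].

INTERFACE

Orientations are given as a rotation vector (axis times angle).
In Python, from plant import bot, camera, get_calibration, models gives the robot as it stands.
- The arm moves only by the tool play_rows, never from a script. Its argument "rows" is a list of rows, each an object of numbers: "x", "y", "z": the shift along the world's x, y, z in m; "roll": the turn about the world's z in degrees. In form: [{"x": .., "y": .., "z": .., "roll": ..}, ...]. A call has 1 to 12 rows; each row is the pose to reach, as a shift and turn from the pose commanded when the call began; what a row does not reach only later rows make up. A row lasts 1/12 s, in which the tool goes at most 41.7 mm and 7.16 degrees, less where a joint would pass 70% of its speed; a pose out of reach is approached as far as the arm can. A call with a gripper value outside its range is refused whole. "jaw" is the opening, from -1 (shut) to 1 (fully open), so that 0 is half open, set as the call begins (left out, the last holds). The fingers move at their own pace and stop on an object; "newtons" is the grip in N (left out, the last holds). Time passes only in rows, so rows that repeat a pose let the fingers close. It gives the time, the measured TCP pose, the force, the opening and the grip force at its end, in the units of the state.
- bot.sense(): the state, without advancing time (a new reading comes with each control period).
- camera(name): name is "side" or "top"; returns (picture, depth): 480x640x3 uint8, red, green, blue; 480x640 float32, m along the optical axis (not along the pixel's ray), 0 where there is no reading.
- get_calibration(name): a dict with "intrinsics" (3x3 intrinsics, pixels), "position" and "attitude" of the camera in the world. Camera axes: x right, y up, looking along -z (the intrinsics and any distortion apply to the point x, -y, -z); pixel columns grow to the right and rows downward; lengths in m; the calibration is good to about 2 mm. A picture is of the moment at which its call begins. get_calibration takes no time and is no camera call.
- bot.hand_in(): hands the job in; it is judged then, once.
Trained networks look in the newest picture that a camera, given by its name, has taken for a name from the list of things; names that differ only in an ending like _2 or _b are one class to them, and where a whole thing is asked for, a point or a joint stands for the part that bears it (a point fixed in the world has none). Each returns a list of dicts, best first, with "conf" (0 to 1); they miss things now and then, are a little off and sometimes report something else, mostly with a low value. They report only what shows in the picture. A call takes as long as a camera call. They do not tell look-alikes from the thing itself.
- models.trace(camera, query): "mask" (480x640 bool, what is visible of it).
- models.tip_of(camera, query): "xyz" ([x, y, z] in m, in world coordinates, good to about 4 mm: a listed point, or the origin of a listed thing).
The state is a dict: "t": time; "q": joint angles; "qvel": joint speeds; "tau": joint torques, N m; "tcp_pos": TCP position; "eef_rot": TCP orientation; "contact_force": force on the tool from outside, world axes, zero at the start; "ft_torque": the same for the moment, N m; "gripper_width": finger opening in m; "gripper_force": force on a finger pad.
Only numpy, scipy, OpenCV 4.12 (cv2) and the standard library are available. Lean on these libraries where they do the work, as an engineer would, in place of code of your own. Each camera call takes 0.05 s, during which the arm holds its last target. There are 200 camera calls.

TASK

The wooden locating block is jammed between the two stiff orange cheeks of the tile-cutting jig. Take it by its upright handle, rock it side to side, towards one orange cheek and then towards the other, until it has pushed both cheeks back and comes free; then draw it straight up and finish still holding it, upright and still, over its seat with its foot just clear above the cheeks (a finger's breadth or two, no higher than about four centimetres). Leave the other things on the table where they are.

Things in the scene. Friction and masses are not known exactly. Their poses are not given: they have to be found in the camera images.
- seat (a point): middle of the fixed jig's seat floor, on its 12 mm board. x: along block and cheeks; y: across, right cheek to left cheek; z up. Cheek tops are 44 mm above this point; the aluminium walls end 40 mm up, 50 mm out in y, 37 mm in x. The jig may lie left or right of the robot, at any yaw within 0.7. The block rocks about a line along x, 11 mm above this point.
- cheek_left (a joint): how far the orange cheek on the seat's +y side has been pushed back from the block (m): 0 at the start, 0.011 at most. Takes about 22 N of level push, has no spring, stays where pushed. Its lip hooks over the block's round foot; the foot passes once both are back some 0.005.
- cheek_right (a joint): the same for the cheek on the seat's -y side, pushed back towards -y
- cheek_left_top (a point): top of the left cheek, middle of its 50 x 9 mm upper edge, 44 mm above the seat floor
- cheek_right_top (a point): top of the right cheek, likewise
- block_center (a point): loose wooden locating block, about 160 g, 98 mm high: point 49 mm above its underside; axes as the seat's at the start. Upwards: round foot, a 22 mm dowel 60 mm long along x; 10 mm neck; body 60 (x) x 40 (y) mm from 31 to 50 mm up, between the cheeks with half a mm to spare; flat handle 60 (x) x 18 (y) mm from 50 to 98 mm up. A straight pull is held by the lips.
- block_handle (a point): middle of the handle, 80 mm above the block's underside: grip here, fingers closing along y, across 18 mm. Leaning the block towards +y about its foot dowel pushes the left cheek back, towards -y the right one; 0.22 rad pushes a cheek back by some 6 mm, enough; lean no more than 0.25 rad. About 15 N at the handle.
- block_foot (a point): middle of the block's underside (lowest line of the round foot)
- gauge: bystander: loose blue ceramic gauge tile, 35 x 70 x 10 mm, lying on the jig's board on the seat's -x side; origin under its centre
- tray: bystander: fixed open grey tray of test tiles, 150 x 190 x 30 mm; origin under its centre
- tile: bystander: loose green tile 48 x 48 x 9 mm lying in the tray; origin under its centre
- cup: bystander: paper cup, 105 mm high; origin under its centre
- vase: bystander: green-grey ceramic vase, 135 mm high, 112 mm wide; origin under its centre
- glaze_jar: bystander: white glaze jar, 85 mm high; origin under its centre
- dish: bystander: white dish, 120 mm wide, 25 mm high; origin under its centre
- brush: bystander: brush, 200 mm long, lying; origin under its middle
- roller: bystander: wooden rolling pin, 360 mm long, lying on two small feet; origin under its middle
Things that resemble listed ones, but are neither listed nor needed, are in the scene too. There is more than one size of the part that bears block_center; the job needs the smaller.

How it is judged:
On the way, in this order (a step that is already met when the one before it is completed fails the run):
1. the block, still in its seat and leaning to one side, has pushed one cheek back by at least 3 mm (value of joint any of cheek_left, cheek_right above 0.003 m and angle between block_center's own z axis and vertical above 0.08 rad and z of block_foot in the frame of seat below 0.01 m), for 0.1 s.
2. the block, leaning to the other side with its foot still in its seat, has pushed both cheeks back by at least 3 mm (value of joint each of cheek_left, cheek_right above 0.003 m and angle between block_center's own z axis and vertical above 0.08 rad and z of block_foot in the frame of seat below 0.01 m), for 0.1 s.
At the end, for the whole second after the job is handed in: The block is held in the fingers and touches no part of the jig: its foot 47 to 94 mm above the seat floor (3 to 50 mm above the cheek tops), within 35 mm of over the seat's middle, upright within 0.2 rad, still; both cheeks stand pushed back by 3 mm or more (z of block_foot in the frame of seat between 0.047 and 0.094 m and horizontal distance between block_foot and seat below 0.035 m and angle between block_center's own z axis and vertical below 0.2 rad and linear speed of block below 0.03 m/s and angular speed of block below 0.3 rad/s and contact force between the fingers and block above 1 N and contact force between block and jig below 0.05 N and value of joint each of cheek_left, cheek_right above 0.003 m); the arm keeps its last pose, push and grip.
It fails at once if another thing on the table was moved by more than 30 mm (distance of any of gauge, tile, cup, vase, glaze_jar, dish, brush, roller from where it was at the start of the episode above 0.03 m).
It also fails if it takes over 48 s, if anything falls off the work surface, if the arm or the gripper's body presses on something with over 40 N, if the wrist force passes 120 N, or if a joint passes its speed limit or range.

## Working session

There is one attempt and no reset: what is moved stays moved. The work goes in short steps, Python scripts to look and compute and a tool call to move; the robot and the scene stay as the last step left them, time stands still between calls to the robot, and variables do not carry over. Pictures are saved under pics/ and viewed, at most 10 in all, crops included, and the job is handed in when it is done.

Besides the shell and the picture viewer there is one more tool, called after "Call:" as name([rows], argument=value, ...), one row to a line, values as JSON. play_rows: Moves the arm, as the interface text tells. Its arguments: {"type":"object","properties":{"rows":{"type":"array","items":{"type":"object","properties":{"x":{"type":"number"},"y":{"type":"number"},"z":{"type":"number"},"roll":{"type":"number"}}}},"jaw":{"type":"number"},"newtons":{"type":"number"}},"required":["rows"]}

```bash
mkdir -p pics; cat > h.py <<'E'
import numpy as np, cv2
from plant import bot, camera, get_calibration, models
from scipy.spatial.transform import Rotation as R
np.set_printoptions(precision=4, suppress=True)
def cal(n):
    c=get_calibration(n); a=np.array(c["attitude"],float)
    Rm=a if a.shape==(3,3) else (R.from_rotvec(a).as_matrix() if a.size==3 else None)
    return np.array(c["intrinsics"]),np.array(c["position"]),Rm,c
def proj(n,p):
    K,t,Rm,_=cal(n); v=(np.atleast_2d(p)-t)@Rm; v=v*[1,-1,-1]; q=v@K.T; return q[:,:2]/q[:,2:]
def cloud(n,d):
    K,t,Rm,_=cal(n); v,u=np.mgrid[:480,:640]; 
    r=np.stack([u,v,np.ones_like(u)],-1)@np.linalg.inv(K).T; return (r*d[...,None]*[1,-1,-1])@Rm.T+t
E
python3 - <<'E'
from h import *
for n in("side","top"):
    p,d=camera(n); cv2.imwrite(f"pics/{n}0.png",p[...,::-1]); np.save(f"{n}0.npy",d)
    print(n,cal(n)[3])
    for q in("seat","cheek_left_top","cheek_right_top","block_center","block_handle","block_foot","gauge"):
        for r in models.tip_of(n,q)[:4]: print(n,q,round(r["conf"],2),np.array(r["xyz"]),proj(n,r["xyz"])[0])
print(bot.sense())
E
```

```text
side {'intrinsics': array([[538.3275,   0.    , 317.4238],
       [  0.    , 538.3275, 238.8791],
       [  0.    ,   0.    ,   1.    ]]), 'position': array([0.1147, 0.815 , 0.8404]), 'attitude': array([ 0.2846, -1.1333, -2.4802])}
side seat 0.71 [ 0.509  -0.1916  0.0122] [356.5658 209.2301]
side cheek_left_top 0.44 [ 0.5192 -0.172   0.0605] [350.1617 196.9265]
side cheek_right_top 0.54 [ 0.4967 -0.2096  0.0568] [364.4523 192.1537]
side block_center 0.97 [ 0.2671 -0.3664  0.0723] [473.0811 175.7501]
side block_center 0.71 [ 0.5092 -0.1939  0.0622] [357.4171 192.5515]
side block_handle 0.77 [ 0.2652 -0.3636  0.1104] [476.1923 163.5901]
side block_handle 0.66 [ 0.5052 -0.1884  0.0959] [358.4803 182.783 ]
side block_foot 0.96 [ 0.5081 -0.1941  0.0117] [357.2723 208.9266]
side block_foot 0.64 [ 0.2676 -0.3667 -0.0005] [468.1939 199.0116]
side gauge 0.6 [ 0.4445 -0.1287  0.015 ] [371.3904 229.6432]
top {'intrinsics': array([[518.3979,   0.    , 322.7979],
       [  0.    , 518.3979, 236.33  ],
       [  0.    ,   0.    ,   1.    ]]), 'position': array([0.3415, 0.0059, 1.1922]), 'attitude'
[... 583 characters left out ...]
p block_foot 0.91 [ 0.2641 -0.363   0.0031] [498.1519 354.4038]
top block_foot 0.64 [ 0.508  -0.1906  0.0142] [415.7948 247.2309]
top gauge 0.67 [ 0.4426 -0.1293  0.011 ] [390.059  276.5154]
{'t': 0.8, 'q': array([ 1.1349,  0.477 ,  0.0224,  1.5554, -0.0115,  1.1093, -0.0831]), 'qvel': array([-0.0021, -0.0015,  0.0005, -0.0004,  0.0005, -0.0001,  0.0013]), 'tau': array([  0.0008, -58.2666,   1.533 , -27.2922,  -0.0545,   0.0099,
         0.    ]), 'tcp_pos': array([ 0.2173, -0.6391,  0.2227]), 'eef_rot': array([3.0994, 0.5125, 0.0001]), 'contact_force': array([0.4019, 0.1389, 0.7327]), 'ft_torque': array([-0.0436,  0.0123,  0.045 ]), 'gripper_force': 0.0, 'gripper_width': 0.0881631165057233}
```

```bash
python3 - <<'E'
from h import *
a=cv2.imread("pics/top0.png"); b=cv2.imread("pics/side0.png")
cv2.imwrite("pics/c1.png",np.hstack([cv2.resize(a[180:300,350:480],None,fx=3,fy=3,interpolation=2),cv2.resize(b[130:250,300:430],None,fx=3,fy=3,interpolation=2)]))
cl=cloud("top",np.load("top0.npy")); 
print(cl[243,422],cl[357,510])
for n in("top","side"):
    cl=cloud(n,np.load(n+"0.npy"))
    near=np.hypot(cl[...,0]-.508,cl[...,1]+.193)<.05
    m=near&(cl[...,2]>.085); P=cl[m]
    (c,s,ang)=cv2.minAreaRect(P[:,:2].astype(np.float32)); print(n,m.sum(),c,s,ang,P[:,2].max(),np.median(P[:,2]))
    top=near&(cl[...,2]>.104); Q=cl[top]; print(Q.mean(0),len(Q), cv2.minAreaRect(Q[:,:2].astype(np.float32)))
    w,V=np.linalg.eigh(np.cov(Q[:,:2].T)); print("long axis",V[:,1],np.degrees(np.arctan2(*V[::-1,1])))
    # board level
    bd=(np.hypot(cl[...,0]-.508,cl[...,1]+.193)<.12)&(cl[...,2]>.006)&(cl[...,2]<.018); print("board",np.median(cl[bd][:,2]))
E
```

```text
[ 0.5035 -0.1885  0.1078] [ 0.2664 -0.3487  0.124 ]
top 276 (0.5063499212265015, -0.19075995683670044) (0.01842750795185566, 0.0595192052423954) 60.42569351196289 0.11660387846253317 0.10888155219471951
[ 0.5062 -0.1905  0.1091] 245 ((0.5063514113426208, -0.19067873060703278), (0.018315982073545456, 0.05951788276433945), 61.01774597167969)
long axis [-0.87   0.493] 150.46056901883418
board 0.011403702947867744
side 273 (0.5057780742645264, -0.18861302733421326) (0.022436117753386497, 0.06549450755119324) 59.9478645324707 0.11305757941224304 0.10433240508128072
[ 0.5063 -0.1873  0.1088] 138 ((0.507073163986206, -0.1899147629737854), (0.021082328632473946, 0.062432657927274704), 62.07491683959961)
long axis [-0.8748  0.4844] 151.02501400136802
board 0.012123913599530467
```

View pics/top0.png

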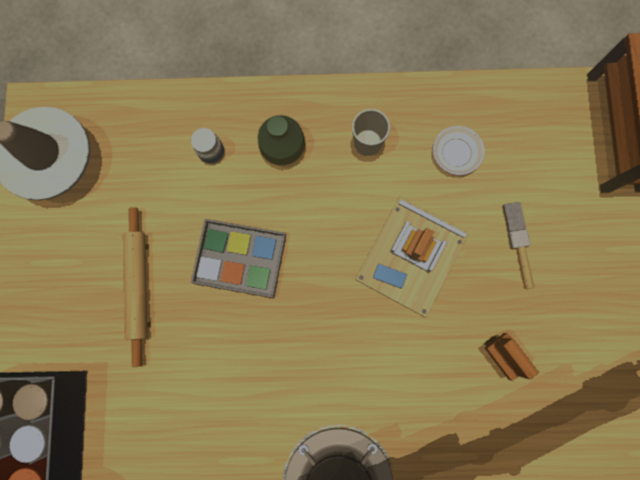

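View pics/side0.png

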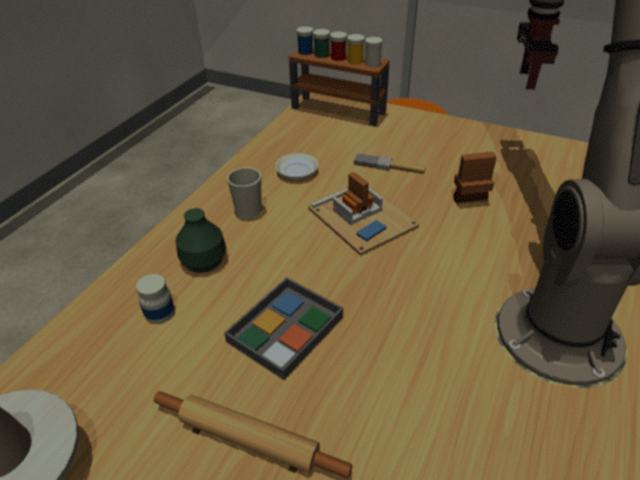

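View pics/c1.png

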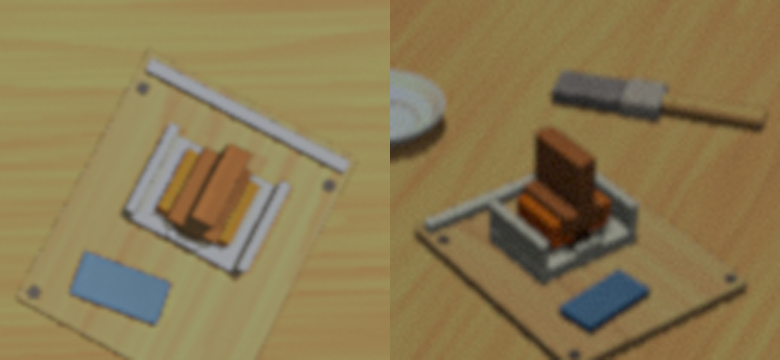

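Top view: the jig is at (420,245). It holds a block between orange cheeks, and the handle top measures z≈0.109, which is 12 mm of board plus 98 mm of block. The blue gauge is at (390,276).

Two blocks could be the one meant: (422,243) in the jig and (510,357) standing loose on the table. The loose one is taller, with its top at about 0.124. The jig block is the smaller and fits the description, and the enlarged crop confirms it. The seat is at about (0.507, -0.191) with yaw about -29.5°, so the closing line is at 60.5° and the roll from the current pose is about -48°.

Call:
play_rows([
  {"x": 0.022,"y": 0.034,"z": 0,"roll": -4},
  {"x": 0.044,"y": 0.068,"z": 0,"roll": -8},
  {"x": 0.066,"y": 0.102,"z": 0,"roll": -12},
  {"x": 0.088,"y": 0.136,"z": 0,"roll": -16},
  {"x": 0.11,"y": 0.17,"z": 0,"roll": -20},
  {"x": 0.132,"y": 0.204,"z": 0,"roll": -24},
  {"x": 0.154,"y": 0.238,"z": 0,"roll": -28},
  {"x": 0.176,"y": 0.272,"z": 0,"roll": -32},
  {"x": 0.198,"y": 0.306,"z": 0,"roll": -36},
  {"x": 0.22,"y": 0.34,"z": 0,"roll": -40},
  {"x": 0.242,"y": 0.374,"z": 0,"roll": -44},
  {"x": 0.264,"y": 0.408,"z": 0,"roll": -48.3},
], jaw=0, newtons=60)

```text
t: 1.8
tcp_pos: [0.4822, -0.2293, 0.2231]
eef_rot: [3.036, -0.806, 0.001]
contact_force: [0.7, -0.6, -0.3]
gripper_width: 0.0438
gripper_force: 0.0
```

Call:
play_rows([
  {"x": 0.013,"y": 0.02,"z": 0,"roll": 0},
  {"x": 0.026,"y": 0.04,"z": 0,"roll": 0},
  {"x": 0.026,"y": 0.04,"z": 0,"roll": 0},
  {"x": 0.026,"y": 0.04,"z": 0,"roll": 0},
])

```text
t: 2.13
tcp_pos: [0.508, -0.1897, 0.2227]
eef_rot: [-3.039, 0.795, -0.0]
contact_force: [0.1, -0.6, -0.4]
gripper_width: 0.044
gripper_force: 0.0
```

Call:
play_rows([
  {"x": -0.001,"y": -0.001,"z": -0.03},
  {"x": -0.001,"y": -0.001,"z": -0.06},
  {"x": -0.001,"y": -0.001,"z": -0.085},
  {"x": -0.001,"y": -0.001,"z": -0.105},
  {"x": -0.001,"y": -0.001,"z": -0.12},
  {"x": -0.001,"y": -0.001,"z": -0.132},
  {"x": -0.001,"y": -0.001,"z": -0.143},
  {"x": -0.001,"y": -0.001,"z": -0.143},
])

```text
schema error: expected keys x, y, z, roll
```

Call:
play_rows([
  {"z": 0},
  {"z": 0},
  {"z": 0},
  {"z": 0},
  {"z": 0},
  {"z": 0},
], jaw=-1, newtons=5)

```text
schema error: expected keys x, y, z, roll
```

```bash
python3 - <<'E'
from h import *
s=bot.sense(); f=np.array(s["contact_force"]); y=np.array([.489,.872,0]); x=np.array([.872,-.489,0])
print(s["tcp_pos"],f,"f along seat x,y",f@x,f@y,s["ft_torque"],s["gripper_width"],s["gripper_force"])
p,d=camera("side"); cv2.imwrite("pics/s1.png",cv2.resize(p[110:250,270:450,::-1],None,fx=4,fy=4))
E
```

```text
[ 0.508  -0.1897  0.2227] [ 0.0717 -0.6489 -0.3804] f along seat x,y 0.3798223070554795 -0.5308228579143526 [ 0.0341 -0.016  -0.0197] 0.04399261715027133 0.0
```

View pics/s1.png

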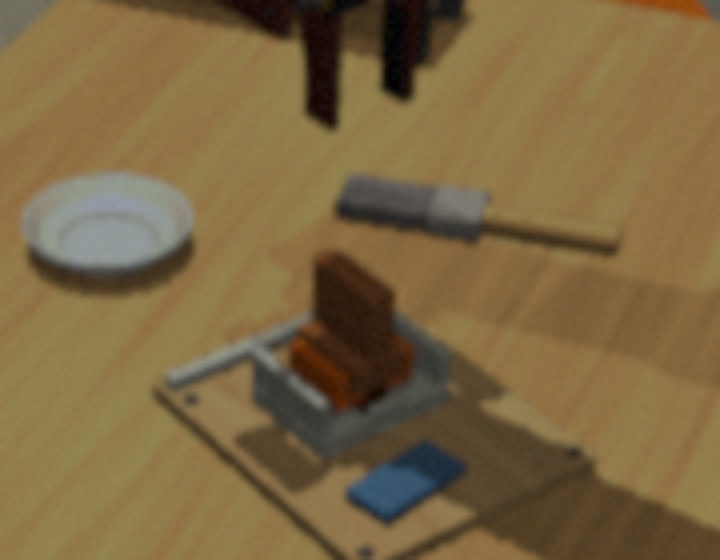

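The moves were refused because every key is required. The crop shows the open fingers at (320,110) and (400,90), above the untouched block at (350,330).

Call:
play_rows([
  {"x": -0.001,"y": -0.001,"z": -0.03,"roll": 0},
  {"x": -0.001,"y": -0.001,"z": -0.06,"roll": 0},
  {"x": -0.001,"y": -0.001,"z": -0.085,"roll": 0},
  {"x": -0.001,"y": -0.001,"z": -0.105,"roll": 0},
  {"x": -0.001,"y": -0.001,"z": -0.12,"roll": 0},
  {"x": -0.001,"y": -0.001,"z": -0.132,"roll": 0},
  {"x": -0.001,"y": -0.001,"z": -0.143,"roll": 0},
  {"x": -0.001,"y": -0.001,"z": -0.143,"roll": 0},
])

```text
t: 2.85
tcp_pos: [0.5043, -0.1931, 0.0778]
eef_rot: [3.036, -0.803, -0.005]
contact_force: [0.1, -0.3, 0.2]
gripper_width: 0.0436
gripper_force: 0.0
```

Call:
play_rows([
  {"x": 0,"y": 0,"z": 0,"roll": 0},
  {"x": 0,"y": 0,"z": 0,"roll": 0},
  {"x": 0,"y": 0,"z": 0,"roll": 0},
  {"x": 0,"y": 0,"z": 0,"roll": 0},
  {"x": 0,"y": 0,"z": 0,"roll": 0},
  {"x": 0,"y": 0,"z": 0,"roll": 0},
], jaw=-1, newtons=5)

```text
t: 3.35
tcp_pos: [0.5071, -0.1918, 0.0804]
eef_rot: [-3.038, 0.8, -0.002]
contact_force: [0.1, 1.0, 3.3]
gripper_width: 0.0182
gripper_force: 5.0
```

```bash
cat >> h.py <<'E'
Y=np.array([.49,.8717,0]); X=np.array([.8717,-.49,0])
def st():
    s=bot.sense(); f=np.array(s["contact_force"])
    print("t",s["t"],"tcp",s["tcp_pos"],"f x,y,z",f@X,f@Y,f[2],"tq x,y",s["ft_torque"]@X,s["ft_torque"]@Y,"w",s["gripper_width"],"gf",s["gripper_force"])
E
python3 -c "
from h import *
st()"
```

```text
t 3.35 tcp [ 0.5071 -0.1918  0.0804] f x,y,z -0.43079585383228347 0.8939303890996364 3.3241482948693655 tq x,y 0.42565290960865887 0.1109421718492956 w 0.018188546829728286 gf 5.000005066394806
```

Call:
play_rows([
  {"x": 0,"y": 0,"z": 0,"roll": 0},
  {"x": 0,"y": 0,"z": 0,"roll": 0},
  {"x": 0,"y": 0,"z": 0,"roll": 0},
  {"x": 0,"y": 0.0,"z": 0,"roll": 0},
], jaw=-0.36, newtons=60)

```text
t: 3.68
tcp_pos: [0.5061, -0.1921, 0.0795]
eef_rot: [3.038, -0.8, -0.001]
contact_force: [-0.3, -0.3, -0.3]
gripper_width: 0.0282
gripper_force: 0.0
```

Call:
play_rows([
  {"x": 0.001,"y": 0.0017,"z": 0,"roll": 0},
  {"x": 0.002,"y": 0.0035,"z": 0,"roll": 0},
  {"x": 0.003,"y": 0.0052,"z": 0,"roll": 0},
  {"x": 0.0035,"y": 0.0061,"z": 0,"roll": 0},
  {"x": 0.004,"y": 0.007,"z": 0,"roll": 0},
  {"x": 0.0045,"y": 0.0079,"z": 0,"roll": 0},
  {"x": 0.005,"y": 0.0087,"z": 0,"roll": 0},
  {"x": 0.005,"y": 0.0087,"z": 0,"roll": 0},
  {"x": 0.005,"y": 0.0087,"z": 0,"roll": 0},
])

```text
t: 4.43
tcp_pos: [0.5106, -0.1848, 0.0798]
eef_rot: [3.036, -0.802, -0.001]
contact_force: [-2.7, -3.7, 2.8]
gripper_width: 0.0276
gripper_force: 2.6
```

```bash
cat >> h.py <<'E'
def look(tag,off=(0,0)):
    p,d=camera("side"); cv2.imwrite(f"pics/{tag}.png",cv2.resize(p[110:250,270:450,::-1],None,fx=4,fy=4))
    for n in("side","top"):
        if n=="top": p,d=camera("top")
        for q in("cheek_left_top","cheek_right_top","block_handle","block_foot"):
            for r in models.tip_of(n,q)[:3]:
                v=np.array(r["xyz"])-[.507,-.1915,.012]
                if np.hypot(*v[:2])<.1: print(n,q,round(r["conf"],2),"seat x,y,z",np.array([v@X,v@Y,v[2]]))
E
python3 -c "
from h import *
st(); look('s2')"
```

```text
t 4.4333 tcp [ 0.5106 -0.1848  0.0798] f x,y,z -0.5219186890407348 -4.490491713204372 2.8029318468631645 tq x,y -1.1687239786213832 0.18815896068379367 w 0.027634759297369676 gf 2.6352359354496
side cheek_left_top 0.67 seat x,y,z [0.0018 0.0228 0.0428]
side cheek_right_top 0.62 seat x,y,z [ 0.0045 -0.0203  0.0461]
side block_handle 0.75 seat x,y,z [-0.0007  0.0043  0.0835]
side block_handle 0.2 seat x,y,z [ 0.0011  0.003  -0.0023]
side block_foot 0.75 seat x,y,z [ 0.0008 -0.0035  0.    ]
top cheek_left_top 0.6 seat x,y,z [ 0.0022  0.0022 -0.0015]
top cheek_left_top 0.36 seat x,y,z [0.0053 0.031  0.0443]
top cheek_right_top 0.65 seat x,y,z [-0.0847  0.0228 -0.0028]
top cheek_right_top 0.48 seat x,y,z [-0.0032 -0.023   0.0422]
top block_handle 0.48 seat x,y,z [0.003  0.0014 0.0805]
top block_foot 0.75 seat x,y,z [0.0009 0.0019 0.0007]
top block_foot 0.25 seat x,y,z [ 0.0065  0.0026 -0.0016]
```

Call:
play_rows([
  {"x": 0.0005,"y": 0.0009,"z": 0,"roll": 0},
  {"x": 0.001,"y": 0.0017,"z": 0,"roll": 0},
  {"x": 0.0015,"y": 0.0026,"z": 0,"roll": 0},
  {"x": 0.002,"y": 0.0035,"z": 0,"roll": 0},
  {"x": 0.0025,"y": 0.0044,"z": 0,"roll": 0},
  {"x": 0.003,"y": 0.0052,"z": 0,"roll": 0},
  {"x": 0.0035,"y": 0.0061,"z": 0,"roll": 0},
  {"x": 0.004,"y": 0.007,"z": 0,"roll": 0},
  {"x": 0.004,"y": 0.007,"z": 0,"roll": 0},
  {"x": 0.004,"y": 0.007,"z": 0,"roll": 0},
])

```text
t: 5.77
tcp_pos: [0.5118, -0.1828, 0.0799]
eef_rot: [3.029, -0.807, -0.005]
contact_force: [-8.9, -15.0, 7.5]
gripper_width: 0.0282
gripper_force: 9.2
```

```bash
python3 -c "
from h import *
st(); look('s3')"
```

```text
t 5.7667 tcp [ 0.5118 -0.1828  0.0799] f x,y,z -0.41424383525039055 -17.48851377025264 7.5084522013817585 tq x,y -4.158034436757136 0.21011250538002968 w 0.028186579486087205 gf 9.154953465331346
side cheek_left_top 0.45 seat x,y,z [-0.0006  0.0254  0.0467]
side cheek_right_top 0.59 seat x,y,z [ 0.0018 -0.0205  0.0468]
side block_handle 0.91 seat x,y,z [-0.0012  0.0062  0.0819]
side block_foot 0.9 seat x,y,z [ 0.0019 -0.0062 -0.0001]
top cheek_left_top 0.41 seat x,y,z [0.0038 0.0312 0.0464]
top cheek_right_top 0.2 seat x,y,z [ 0.002   0.0015 -0.0028]
top block_handle 0.7 seat x,y,z [0.0007 0.0033 0.0794]
top block_foot 0.68 seat x,y,z [ 0.0004 -0.      0.002 ]
top block_foot 0.68 seat x,y,z [ 0.0034  0.0004 -0.0019]
```

View pics/s3.png

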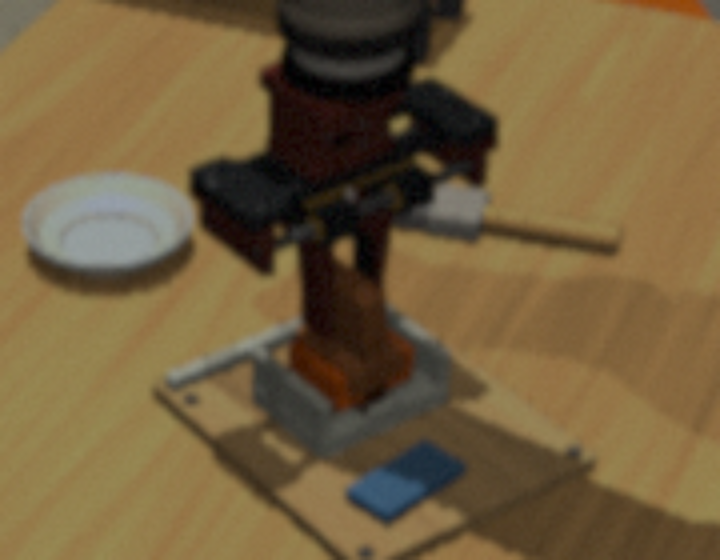

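The fingers straddle the handle and the block leans only slightly. Contact force is 17 N and the arm yields by about 7 mm, so I'll push on.

Call:
play_rows([
  {"x": 0.0005,"y": 0.0009,"z": 0,"roll": 0},
  {"x": 0.001,"y": 0.0017,"z": 0,"roll": 0},
  {"x": 0.0015,"y": 0.0026,"z": 0,"roll": 0},
  {"x": 0.002,"y": 0.0035,"z": 0,"roll": 0},
  {"x": 0.0025,"y": 0.0044,"z": 0,"roll": 0},
  {"x": 0.0025,"y": 0.0044,"z": 0,"roll": 0},
  {"x": 0.0025,"y": 0.0044,"z": 0,"roll": 0},
])

```text
t: 6.85
tcp_pos: [0.5141, -0.179, 0.08]
eef_rot: [3.028, -0.807, -0.005]
contact_force: [-10.5, -16.7, 9.1]
gripper_width: 0.0284
gripper_force: 10.2
```

Call:
play_rows([
  {"x": 0.0005,"y": 0.0009,"z": 0,"roll": 0},
  {"x": 0.001,"y": 0.0017,"z": 0,"roll": 0},
  {"x": 0.0015,"y": 0.0026,"z": 0,"roll": 0},
  {"x": 0.0015,"y": 0.0026,"z": 0,"roll": 0},
  {"x": 0.0015,"y": 0.0026,"z": 0,"roll": 0},
])

```text
t: 7.27
tcp_pos: [0.5155, -0.1767, 0.0799]
eef_rot: [3.028, -0.807, -0.005]
contact_force: [-10.8, -17.0, 9.2]
gripper_width: 0.0285
gripper_force: 10.6
```

```bash
python3 -c "
from h import *
st(); look('s4')
p,d=camera('top'); cl=cloud('top',d)-[.507,-.1915,.012]; u=cl@X; v=cl@Y
m=(abs(u)<.035)&(abs(v)<.05)&(cl[...,2]>.085)&(cl[...,2]<.105); print(m.sum(),u[m].mean(),v[m].mean(),cl[m][:,2].mean())
cv2.imwrite('pics/t4.png',cv2.resize(p[190:300,360:480,::-1],None,fx=5,fy=5,interpolation=2))
"
```

```text
t 7.2667 tcp [ 0.5155 -0.1767  0.0799] f x,y,z -1.095245690643269 -20.104953219398595 9.232599978455019 tq x,y -4.718712746219227 0.18822913524334228 w 0.02850400883068279 gf 10.61732274480164
side cheek_left_top 0.5 seat x,y,z [-0.0002  0.0295  0.0484]
side cheek_right_top 0.62 seat x,y,z [ 0.0019 -0.0198  0.0452]
side block_handle 0.74 seat x,y,z [0.0006 0.0154 0.0829]
side block_foot 0.74 seat x,y,z [ 0.0026 -0.0065  0.0028]
top cheek_left_top 0.61 seat x,y,z [0.0038 0.0305 0.0479]
top block_handle 0.78 seat x,y,z [0.0006 0.014  0.0771]
top block_foot 0.77 seat x,y,z [ 0.0024 -0.0032  0.0018]
69 -0.023015471031886954 0.016562588142916935 0.09409262809402894
```

View pics/s4.png

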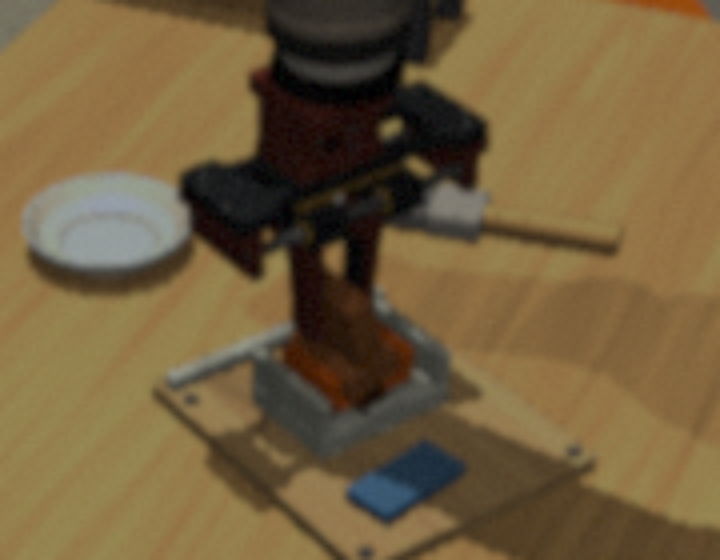

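Side view: the handle leans clearly towards the left cheek. Three estimates give about 0.20 rad. I'll push 1 mm more, then swing to the other side.

Call:
play_rows([
  {"x": 0.0005,"y": 0.0009,"z": 0,"roll": 0},
  {"x": 0.0005,"y": 0.0009,"z": 0,"roll": 0},
  {"x": 0.0005,"y": 0.0009,"z": 0,"roll": 0},
])

```text
t: 8.07
tcp_pos: [0.5159, -0.176, 0.0799]
eef_rot: [3.027, -0.808, -0.006]
contact_force: [-9.9, -18.0, 9.8]
gripper_width: 0.0285
gripper_force: 10.8
```

Call:
play_rows([
  {"x": -0.0025,"y": -0.0044,"z": 0,"roll": 0},
  {"x": -0.005,"y": -0.0087,"z": 0,"roll": 0},
  {"x": -0.0075,"y": -0.0131,"z": 0,"roll": 0},
  {"x": -0.0095,"y": -0.0166,"z": 0,"roll": 0},
  {"x": -0.0115,"y": -0.0201,"z": 0,"roll": 0},
  {"x": -0.013,"y": -0.0227,"z": 0,"roll": 0},
  {"x": -0.0145,"y": -0.0253,"z": 0,"roll": 0},
  {"x": -0.016,"y": -0.028,"z": 0,"roll": 0},
  {"x": -0.0175,"y": -0.0305,"z": 0,"roll": 0},
  {"x": -0.019,"y": -0.033,"z": 0,"roll": 0},
  {"x": -0.02,"y": -0.035,"z": 0,"roll": 0},
  {"x": -0.02,"y": -0.035,"z": 0,"roll": 0},
])

```text
t: 9.07
tcp_pos: [0.503, -0.1988, 0.0803]
eef_rot: [-3.034, 0.793, -0.005]
contact_force: [5.4, 11.8, 2.7]
gripper_width: 0.0283
gripper_force: 6.6
```

```bash
python3 -c "
from h import *
st()"
```

```text
t 9.0667 tcp [ 0.503  -0.1988  0.0803] f x,y,z -1.0670790478692833 12.903812105432413 2.689896102788405 tq x,y 3.19380733307754 0.3023588562849382 w 0.028315878772707158 gf 6.613877905765548
```

Call:
play_rows([
  {"x": -0.0007,"y": -0.0013,"z": 0,"roll": 0},
  {"x": -0.0015,"y": -0.0026,"z": 0,"roll": 0},
  {"x": -0.0022,"y": -0.0039,"z": 0,"roll": 0},
  {"x": -0.003,"y": -0.0052,"z": 0,"roll": 0},
  {"x": -0.0037,"y": -0.0065,"z": 0,"roll": 0},
  {"x": -0.0045,"y": -0.0078,"z": 0,"roll": 0},
  {"x": -0.0052,"y": -0.0091,"z": 0,"roll": 0},
  {"x": -0.0058,"y": -0.0102,"z": 0,"roll": 0},
  {"x": -0.0058,"y": -0.0102,"z": 0,"roll": 0},
  {"x": -0.0058,"y": -0.0102,"z": 0,"roll": 0},
])

```text
t: 9.9
tcp_pos: [0.4998, -0.2073, 0.0821]
eef_rot: [-3.033, 0.79, -0.011]
contact_force: [5.9, 17.1, 14.0]
gripper_width: 0.0283
gripper_force: 10.4
```

```bash
cat >> h.py <<'E'
def handle():
    p,d=camera('top'); cl=cloud('top',d)-[.507,-.1915,.012]; u=cl@X; v=cl@Y
    m=(abs(u)<.035)&(abs(v)<.05)&(cl[...,2]>.085)&(cl[...,2]<.105); print("handle px",m.sum(),u[m].mean(),v[m].mean(),cl[m][:,2].mean())
E
python3 -c "
from h import *
st(); look('s5'); handle()"
```

```text
t 9.9 tcp [ 0.4998 -0.2073  0.0821] f x,y,z -3.2557763180740285 17.81848987797184 13.959634009129772 tq x,y 4.469972072912676 0.882608895261725 w 0.028308113232140344 gf 10.376617759466171
side cheek_left_top 0.65 seat x,y,z [-0.0015  0.0313  0.0483]
side cheek_right_top 0.56 seat x,y,z [ 0.0013 -0.0266  0.0435]
side cheek_right_top 0.23 seat x,y,z [ 0.0003 -0.0128  0.0817]
side block_handle 0.82 seat x,y,z [ 0.0008 -0.0139  0.0829]
side block_handle 0.54 seat x,y,z [ 0.0026 -0.0055  0.0534]
side block_foot 0.79 seat x,y,z [ 0.0027 -0.0013  0.0043]
top cheek_left_top 0.72 seat x,y,z [ 0.0001 -0.0089  0.0469]
top cheek_left_top 0.55 seat x,y,z [0.0051 0.0321 0.0467]
top cheek_right_top 0.5 seat x,y,z [-0.0045 -0.03    0.0443]
top block_handle 0.75 seat x,y,z [ 0.0062 -0.0166  0.0807]
top block_foot 0.65 seat x,y,z [-0.0016  0.0062  0.0057]
handle px 67 -0.02146570791863922 -0.016746517851223643 0.09649026371296204
```

Call:
play_rows([
  {"x": -0.0005,"y": -0.0009,"z": 0,"roll": 0},
  {"x": -0.0005,"y": -0.0009,"z": 0,"roll": 0},
  {"x": -0.0005,"y": -0.0009,"z": 0,"roll": 0},
])

```text
t: 10.7
tcp_pos: [0.4995, -0.2081, 0.0822]
eef_rot: [-3.033, 0.789, -0.012]
contact_force: [6.3, 17.7, 15.3]
gripper_width: 0.0282
gripper_force: 10.7
```

Call:
play_rows([
  {"x": 0.003,"y": 0.0052,"z": 0,"roll": 0},
  {"x": 0.006,"y": 0.0105,"z": 0,"roll": 0},
  {"x": 0.009,"y": 0.0157,"z": 0,"roll": 0},
  {"x": 0.0115,"y": 0.02,"z": 0,"roll": 0},
  {"x": 0.0145,"y": 0.0253,"z": 0,"roll": 0},
  {"x": 0.0155,"y": 0.027,"z": 0,"roll": 0},
  {"x": 0.0155,"y": 0.027,"z": 0,"roll": 0},
  {"x": 0.0145,"y": 0.025,"z": 0,"roll": 0},
  {"x": 0.013,"y": 0.0225,"z": -0.003,"roll": 0},
  {"x": 0.013,"y": 0.0225,"z": -0.005,"roll": 0},
  {"x": 0.013,"y": 0.0225,"z": -0.005,"roll": 0},
])

```text
t: 11.62
tcp_pos: [0.5058, -0.1926, 0.0741]
eef_rot: [3.037, -0.802, -0.002]
contact_force: [-0.5, -0.0, -0.3]
gripper_width: 0.0284
gripper_force: 0.0
```

Call:
play_rows([
  {"x": 0,"y": 0,"z": 0,"roll": 0},
  {"x": 0,"y": 0,"z": 0,"roll": 0},
  {"x": 0,"y": 0,"z": 0,"roll": 0},
  {"x": 0,"y": 0,"z": 0,"roll": 0},
  {"x": 0,"y": 0,"z": 0,"roll": 0},
  {"x": 0,"y": 0,"z": 0,"roll": 0},
], jaw=-1, newtons=30)

```text
t: 12.12
tcp_pos: [0.5065, -0.192, 0.0746]
eef_rot: [-3.038, 0.8, 0.0]
contact_force: [0.4, -0.7, -1.4]
gripper_width: 0.0179
gripper_force: 30.0
```

```bash
python3 -c "
from h import *
st(); look('s6'); handle()"
```

```text
t 12.1167 tcp [ 0.5065 -0.192   0.0746] f x,y,z 0.6731125534692304 -0.4663188046007697 -1.395203536990916 tq x,y 0.18085700477955938 0.05120466411263907 w 0.017864201386341858 gf 29.998714327812195
side cheek_left_top 0.54 seat x,y,z [0.0008 0.0306 0.0456]
side cheek_right_top 0.48 seat x,y,z [ 0.0057 -0.028   0.0469]
side block_handle 0.67 seat x,y,z [ 0.0003 -0.0002  0.0842]
side block_foot 0.97 seat x,y,z [ 0.0034 -0.0026  0.0002]
top cheek_left_top 0.62 seat x,y,z [0.0032 0.0345 0.0457]
top cheek_right_top 0.49 seat x,y,z [-0.0022 -0.0285  0.0437]
top block_handle 0.48 seat x,y,z [ 0.0045 -0.004   0.0783]
top block_foot 0.54 seat x,y,z [-0.0011 -0.0018  0.0013]
top block_foot 0.44 seat x,y,z [ 0.0045 -0.0037  0.0465]
handle px 49 -0.024544929353018146 -0.0014262560598652064 0.09592559892211056
```

View pics/s6.png

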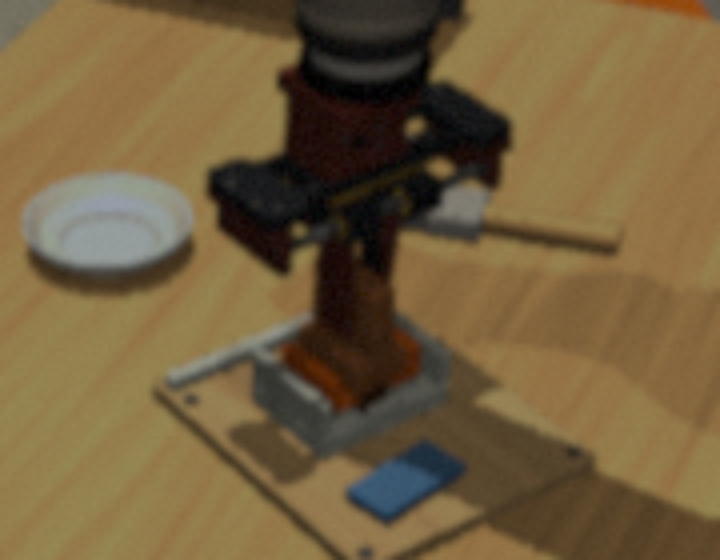

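The block is upright and gripped, with visible gaps to both cheeks (about ±29–32 mm, against ±23 at the start). I'll lift a little first and check the force.

Call:
play_rows([
  {"x": 0,"y": 0,"z": 0.002,"roll": 0},
  {"x": 0,"y": 0,"z": 0.004,"roll": 0},
  {"x": 0,"y": 0,"z": 0.006,"roll": 0},
  {"x": 0,"y": 0,"z": 0.008,"roll": 0},
  {"x": 0,"y": 0,"z": 0.01,"roll": 0},
  {"x": 0,"y": 0,"z": 0.012,"roll": 0},
  {"x": 0,"y": 0,"z": 0.012,"roll": 0},
])

```text
t: 13.25
tcp_pos: [0.5066, -0.1921, 0.0871]
eef_rot: [3.038, -0.8, 0.0]
contact_force: [0.1, -0.3, -1.3]
gripper_width: 0.018
gripper_force: 30.0
```

Call:
play_rows([
  {"x": 0,"y": 0,"z": 0.005,"roll": 0},
  {"x": 0,"y": 0,"z": 0.011,"roll": 0},
  {"x": 0,"y": 0,"z": 0.018,"roll": 0},
  {"x": 0,"y": 0,"z": 0.026,"roll": 0},
  {"x": 0,"y": 0,"z": 0.034,"roll": 0},
  {"x": 0,"y": 0,"z": 0.042,"roll": 0},
  {"x": 0,"y": 0,"z": 0.049,"roll": 0},
  {"x": 0,"y": 0,"z": 0.053,"roll": 0},
  {"x": 0,"y": 0,"z": 0.055,"roll": 0},
  {"x": 0,"y": 0,"z": 0.055,"roll": 0},
  {"x": 0,"y": 0,"z": 0.055,"roll": 0},
  {"x": 0,"y": 0,"z": 0.055,"roll": 0},
])

```text
t: 14.25
tcp_pos: [0.5062, -0.192, 0.1413]
eef_rot: [3.038, -0.8, -0.001]
contact_force: [-0.3, 0.1, -1.7]
gripper_width: 0.0178
gripper_force: 30.0
```

```bash
python3 -c "
from h import *
st(); look('s7')"
```

```text
t 14.25 tcp [ 0.5062 -0.192   0.1413] f x,y,z -0.3176274201161908 -0.051515330863763434 -1.7434388627686894 tq x,y 0.08987242688825015 0.06608360602560148 w 0.017826942793558922 gf 29.9986132979393
side cheek_left_top 0.41 seat x,y,z [0.0036 0.0303 0.0485]
side cheek_right_top 0.75 seat x,y,z [ 0.0018 -0.0271  0.0459]
side block_handle 0.57 seat x,y,z [-0.0005 -0.0007  0.1495]
side block_foot 0.76 seat x,y,z [ 0.0021 -0.0041  0.07  ]
top cheek_left_top 0.68 seat x,y,z [0.0029 0.0325 0.0437]
top cheek_right_top 0.45 seat x,y,z [ 0.0007 -0.0277  0.0445]
top block_handle 0.59 seat x,y,z [ 0.0028 -0.0017  0.1479]
top block_foot 0.64 seat x,y,z [ 0.0023 -0.0006  0.0699]
```

View pics/s7.png

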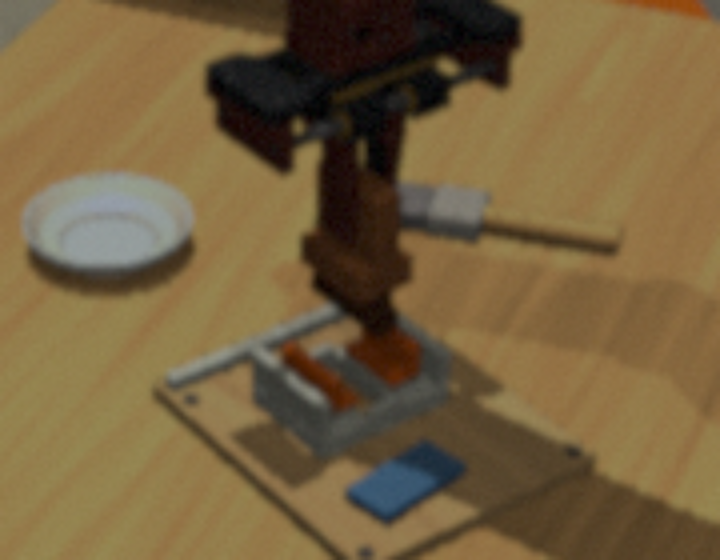

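The block is held upright at (365,260), with its foot about 69 mm above the seat floor, clear of and centred over the pushed-back cheeks. I'll hand it in.

```bash
python3 -c "
from h import *
print(bot.hand_in())"
```

```text
the job is handed in; nothing more can be done
None
```

I rocked the block free and handed the job in at about 14.5 s. The block is held upright over its seat, foot about 25 mm above the cheek tops and both cheeks measured pushed back by roughly 6 mm; the hand-in returned no verdict.

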